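# Find the heavy side of a casting on the glass lathe

## Robot

A 6-joint arm with a two-finger parallel gripper is mounted at the origin on the work surface. World frame = base frame: x ahead of the robot, y to its left, z up, the work surface at z = 0. Lengths are in m, angles in rad, forces in N, time in s.
With the tool pointing down it reaches from about 0.4 to 0.925 m from the base axis. Payload 3.4 kg.
Tool frame: the origin (TCP) lies between the finger pads; the fingertips stand bot.tips_ahead ahead of it and the grasp point (between the pads) lies 3 mm ahead of it (bot.tips_ahead is the distance from the TCP to the fingertips, in m); z points along the fingers, y is the direction in which the jaws open and shut (so a half turn about z gives the same grasp; the last joint's range is limited). The gripper opens to 85 mm and grips with 20 to 120 N. Pads are 22 mm wide; open, the fingers measure 114 mm over their backs; the gripper's body (76 mm by 85 mm) begins 54 mm behind the grasp point. The pads swing forward as they close: fully open they stand 13 mm farther back than shut.
Start: joints at [1.242, 0.307, 1.506, -0, 1.328, -0.073], TCP at [0.146, 0.556, 0.253] pointing down, gripper open.
Joint ranges: [-3.12, 3.12], [-1.05, 2.28], [0.14, 2.33], [-1.42, 4.57], [0.1, 2.73], [-2.68, 2.68]. Speed limits (rad/s): [2.57, 2.57, 3.14, 3.14, 3.14, 3.14].

## Interface

Orientations are given as a unit quaternion [w, x, y, z].
In Python, from rig import bot gives the robot as it stands.
- The arm moves only by the shell command python3 -m crank 'ROWS'. ROWS is JSON, one flat list of numbers, 5 for each row, row after row: the shift along the tool's x, y, z in units of 30 mm (1.0 is 30 mm), then the turn about the tool's z in degrees, then the gripper command: -1 is shut, 1 is fully open, values between are in proportion. In form: [dx, dy, dz, yaw, hand, dx, dy, dz, yaw, hand, ...]. A call has 1 to 10 rows; each row is the pose to reach, as a shift and turn from the pose measured when the call began, along the tool's axes at that moment; what a row does not reach only later rows make up. A row lasts 1/12 s, in which the tool goes at most 41.7 mm and 7.16 degrees, less where a joint would pass 70% of its speed; a pose out of reach is approached as far as the arm can. A call with a gripper value outside its range is refused whole. The fingers move at their own pace and stop on an object; the grip force is fixed at half the most. Time passes only in rows, so rows that repeat a pose let the fingers close. It gives the time, the measured TCP pose, the force and the opening at its end, in the units of the state.
- bot.get_state(): the state, without advancing time (a new reading comes with each control period).
- bot.get_image(name): name is "scene" or "side" or "wrist"; returns a dict with "image" (400x640x3 uint8, blue, green, red), "z_map" (400x640 float32, m along the optical axis (not along the pixel's ray), 0 where there is no reading), "fx", "fy", "cx", "cy" (pixels), "distortion" ([k1, k2, p1, p2, k3] as OpenCV has them; the pictures are not rectified), "eye" and "orientation" of the camera in the world. Camera axes: x right, y up, looking along -z (the intrinsics and any distortion apply to the point x, -y, -z); pixel columns grow to the right and rows downward; lengths in m; the calibration is good to about 2 mm. A picture is of the moment at which its call begins.
- bot.sign_off(): hands the job in, once; it reports no verdict.
Trained networks look in a picture, given as the dict that the camera call returned (one of the last four; its "shot" number tells which), for a name from the list of things; names that differ only in an ending like _2 or _b are one class to them, and where a whole thing is asked for, a point or a joint stands for the part that bears it (a point fixed in the world has none). Each returns a list of dicts, best first, with "confidence" (0 to 1); they miss things now and then, are a little off and sometimes report something else, mostly with a low value. They report only what shows in the picture. A call takes as long as a camera call.
- bot.search_frame(label, picture): "position" ([x, y, z] in m, in the coordinates of the camera as it stood for that picture, good to about 4 mm: the middle of the surface that is visible of it).
- bot.place_of(label, picture): "position" ([x, y, z] in m, in the coordinates of the camera as it stood for that picture, good to about 4 mm: a listed point, or the origin of a listed thing).
The state is a dict: "time": time; "joint_positions": joint angles; "joint_velocities": joint speeds; "effort": joint torques, N m; "tool_pos": TCP position; "orientation": TCP orientation; "force": force on the tool from outside, world axes, zero at the start; "moment": the same for the moment, N m; "finger_gap": finger opening in m.
Only numpy, scipy, OpenCV 4.12 (cv2) and the standard library are available. Lean on these libraries where they do the work, as an engineer would, in place of code of your own. Each camera call takes 0.05 s, during which the arm holds its last target. There are 200 camera calls.

## Task

The kiln-cast glass disc bedded in the lathe's chuck is thicker on one side, but you cannot see which. Turn the spindle by the handwheel's crank handle, at least half a turn, to feel where the heavy side lies, then bring the heavy side straight down and finish still gripping the handle, holding it there at rest, so that I can bolt the counterweight on at the top. Leave the tin, the counterweight, the wrench and the tray of glass on the bench alone.

Things in the scene. Friction and masses are not known exactly. Their poses are not given: they have to be found in the camera images.
- lathe: Grey bench lathe for coldworking glass, fixed to the bench at a new place and yaw each time. Origin: on the bench straight below the middle of the handwheel's outer face; +y runs along the level spindle from handwheel to chuck, z is up. Bed x -125 to 125, y 25 to 425, 36 mm high. Headstock 150 mm wide, y 60 to 210, top at z 257, blue motor on its +x side up to z 143 mm.
- wheel_centre (a point): Point on the spindle axis, in the handwheel's outer face, 185 mm above the bench. The handwheel is a dark steel disc, 176 mm diameter, 16 mm thick, in front of (to lathe -y of) the headstock. Beyond it to -y there is nothing of the lathe but the crank handle with its pin and, across from the handle, a balance boss standing 14 mm out.
- chuck_centre (a point): Point on the spindle axis in the open face of the teal glass disc, at lathe y = 318 mm. The aluminium cup chuck that holds the disc is 224 mm in diameter over its clamp ring and turns with the handwheel. The casting's heavy side (thick_side, its z pointing to the axis) is hidden in the cup; where it sits relative to the handle differs every time and is unmarked.
- spindle (a joint): Angle of handwheel, handle and chuck, which turn as one, any number of turns either way. 0: handle straight up from the axis; growing values carry it from the top towards lathe +x, then down. Belt and seals drag with a steady 0.30 N m, so it stays where it is left. All but the casting is balanced; the casting adds up to 0.19 to 0.28 N m: harder while its heavy side rises, easier while it sinks.
- handle: Black round crank handle, 26 mm diameter, 96 mm long, level, along the lathe's y. Origin: its middle, 66 mm out from the handwheel's outer face, 75 mm off the spindle axis. It spins freely on its pin: a gripper can keep its direction while leading it round. When the hand stops, the drag may be pushing either way, often forward, so a force read at rest includes up to 0.30 N m of it.
- tin: Bystander: aluminium solvent tin, 60 x 95 x 185 mm, with a white cap up to 205 mm; origin at the centre of its underside.
- counterweight: Bystander: dark steel balance weight 70 x 40 x 22 mm with a bolt standing up to 52 mm; origin at the centre of its underside.
- wrench: Bystander: steel wrench, 150 mm long, lying flat along its own x.
- cullet: Bystander: white plastic tray 150 x 200 x 45 mm of teal glass chunks; origin at the centre of its underside.

How it is judged:
By the outcome, as a careful person would: the job done as asked, in the order asked, and still so for the second after the job is handed in, while the arm keeps its last pose, push and grip.
It also fails if it takes over 67 s, if anything falls off the work surface, if the arm or the gripper's body presses on something with over 40 N, if the wrist force passes 120 N, or if a joint passes its speed limit or range.

## Working session

There is one attempt and no reset: what is moved stays moved. The work goes in short steps, Python scripts to look and compute and a shell command to move; the robot and the scene stay as the last step left them, time stands still between calls to the robot, and variables do not carry over. Pictures are saved under pics/ and viewed, about 8 in all and at most 12, crops included, and the job is handed in when it is done.

```bash
ls; mkdir -p pics
cat > h.py <<'E'
import numpy as np, cv2
from rig import bot
from scipy.spatial.transform import Rotation as R
def rot(q): return R.from_quat([q[1],q[2],q[3],q[0]])
def world(p,im): return rot(im["orientation"]).apply(p)+np.array(im["eye"])
E
python3 - <<'E'
from h import *
print(bot.tips_ahead); s=bot.get_state(); print(s)
for n in ["scene","side"]:
    im=bot.get_image(n); cv2.imwrite(f"pics/{n}0.png",im["image"]); print(n,im["eye"],im["orientation"])
    for l in ["wheel_centre","chuck_centre","handle","lathe","tin","counterweight","wrench","cullet"]:
        r=bot.place_of(l,im)
        for d in r[:2]: print(l,world(d["position"],im).round(4),round(d["confidence"],2))
E
```

```text
pics
0.022
{'time': 0.0, 'joint_positions': array([ 1.24145588e+00,  3.07573206e-01,  1.50768975e+00, -1.91255154e-05,
        1.32843978e+00, -7.34968869e-02]), 'joint_velocities': array([ 0.0007259 , -0.00024684, -0.00080318,  0.00156764,  0.00069241,
       -0.00209077]), 'effort': array([-3.09471734e-04, -4.57533181e+01, -2.51908350e+01, -3.55263201e-04,
        1.33703597e-02,  1.15139915e-05]), 'tool_pos': array([0.14531924, 0.55563435, 0.25237474]), 'orientation': array([-2.01977199e-04,  1.27570822e-01,  9.91828903e-01, -1.03556602e-03]), 'force': array([-0.54866136,  0.43000971, -0.37068603]), 'moment': array([-0.01965014, -0.03665933,  0.00079613]), 'finger_gap': 0.08522789858579502}
scene [ 0.88934698 -0.53768649  0.7651855 ] [0.87273783 0.37277663 0.12184078 0.29072512]
wheel_centre [ 0.5572 -0.0548  0.1849] 0.7
lathe [ 0.5557 -0.0571 -0.0019] 0.78
lathe [ 4.547e-01 -3.597e-01 -3.000e-04] 0.6
tin [ 4.559e-01 -3.607e-01 -1.000e-04] 0.58
counterweight [ 0.4619 -0.2479 -0.    ] 0.56
wrench [ 0.6109 -0.1889 -0.0014] 0.78
side [0.79516569 0.11107398 0.99171416] [0.47888997 0.08492935 0.14491751 0.86165557]
wheel_centre [ 0.56   -0.0532  0.1866] 0.91
chuck_centre [0.6059 0.256  0.1856] 0.84
handle [ 0.5843 -0.1295  0.1217] 0.79
lathe [ 0.5615 -0.0541 -0.0031] 0.92
lathe [ 0.586  -0.1295  0.1203] 0.74
tin [ 0.4562 -0.3614 -0.0027] 0.6
counterweight [ 4.586e-01 -2.471e-01  4.000e-04] 0.62
wrench [ 0.6135 -0.1901 -0.0027] 0.56
```

View pics/scene0.png

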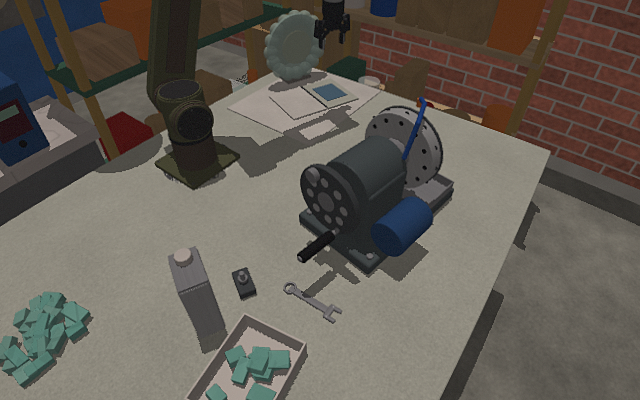

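View pics/side0.png

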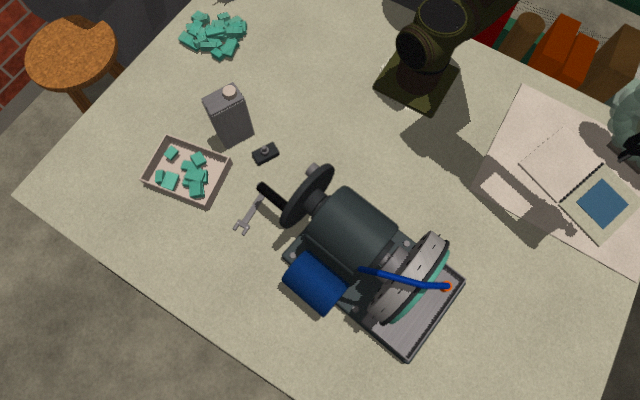

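The side view shows the handle at pixel (272,195), low on the lathe's +x side. The boss is opposite it, and the wrench lies flat on the bench beyond the handle. The network positions agree with the listed sizes (handle radius about 75 mm, spindle angle about 150°, lathe yaw about -8.6°). I'll lift first, then swing round at height.

```bash
python3 -m crank '[-1,-1,-1.4,5,1, -2,-2,-2.8,10,1, -3,-3,-4,15,1, -4,-3.8,-4.6,20,1, -5,-4.6,-4.8,26,1, -6,-5.4,-4.9,32,1, -7,-6.2,-4.9,38,1, -8.2,-7,-4.9,40,1, -9.4,-7.9,-4.9,40,1, -10.4,-8.8,-4.9,40,1]'
cat > to.py <<'E'
# print shift (30 mm units) and yaw (deg) to a TCP target with tool y at given world angle
import sys; from h import *
def shift(p,ang=None):
    s=bot.get_state(); r=rot(s["orientation"]); d=r.inv().apply(np.array(p)-s["tool_pos"])/0.03
    ty=r.as_matrix()[:,1]; a=np.degrees(np.arctan2(ty[1],ty[0]))
    return d.round(2), None if ang is None else round((a-ang+180)%360-180,1)
if __name__=="__main__": print(*shift([float(v) for v in sys.argv[1:4]],float(sys.argv[4])))
E
python3 to.py 0.583 -0.144 0.40 -8.6
```

```text
time: 1.73
tool_pos: [0.3581, 0.2526, 0.4005]
orientation: [0.001, 0.459, 0.888, 0.001]
force: [1.1, 0.4, -1.5]
finger_gap: 0.0853
[-15.12  -1.54   0.02] 44.0
```

```bash
python3 -m crank '[-1.4,-0.1,0,7,1, -2.8,-0.2,0,14,1, -4.2,-0.4,0,21,1, -5.6,-0.5,0,28,1, -7,-0.7,0,35,1, -8.4,-0.8,0,42,1, -9.8,-1,0,44,1, -11.2,-1.1,0,44,1, -12.6,-1.3,0,44,1, -14,-1.4,0,44,1]' 
python3 -m crank '[-1,-0.3,0,0,1,-1,-0.3,0,0,1]'
python3 - <<'E'
from h import *
W=[]
for n in ["wrist","side","wrist"]:
    im=bot.get_image(n); cv2.imwrite(f"pics/{n}1.png",im["image"])
    for l in ["wheel_centre","chuck_centre","handle"]:
        for f in (bot.place_of,bot.search_frame):
            for d in f(l,im)[:1]: print(n,f.__name__,l,world(d["position"],im).round(4),round(d["confidence"],2))
print(im["eye"],bot.get_state()["tool_pos"],bot.get_state()["joint_positions"].round(2))
E
```

```text
time: 2.57
tool_pos: [0.5634, -0.1101, 0.4007]
orientation: [0.0, 0.759, 0.652, 0.001]
force: [0.5, 1.5, 0.2]
finger_gap: 0.0855
time: 2.73
tool_pos: [0.5495, -0.1442, 0.3994]
orientation: [0.0, 0.76, 0.649, -0.001]
force: [-1.1, -0.0, 0.4]
finger_gap: 0.0851
wrist call wheel_centre [ 0.5596 -0.0545  0.1845] 0.91
wrist call wheel_centre [ 0.576  -0.0131  0.2023] 0.65
wrist call chuck_centre [ 0.573  -0.0155  0.2014] 0.71
wrist call handle [ 0.5859 -0.1251  0.118 ] 0.65
wrist call handle [ 0.5879 -0.1216  0.1308] 0.81
side call wheel_centre [ 0.5605 -0.0516  0.1845] 0.71
side call wheel_centre [0.6265 0.1419 0.208 ] 0.95
side call chuck_centre [0.6054 0.2564 0.1858] 0.88
side call chuck_centre [0.6275 0.1375 0.2042] 0.7
side call handle [ 0.5886 -0.1301  0.1179] 0.81
side call handle [ 0.5887 -0.1327  0.1309] 0.6
wrist call wheel_centre [ 0.5606 -0.0575  0.1862] 0.82
wrist call wheel_centre [ 0.5783 -0.0067  0.2054] 0.9
wrist call chuck_centre [ 0.572  -0.0036  0.2069] 0.65
wrist call handle [ 0.587  -0.1239  0.1179] 0.74
wrist call handle [ 0.5854 -0.1182  0.1317] 0.85
[ 0.56134228 -0.06378597  0.52149144] [ 0.54998256 -0.138423    0.40057812] [-0.32  0.22  1.27  0.    1.65 -0.17]
```

View pics/wrist1.png

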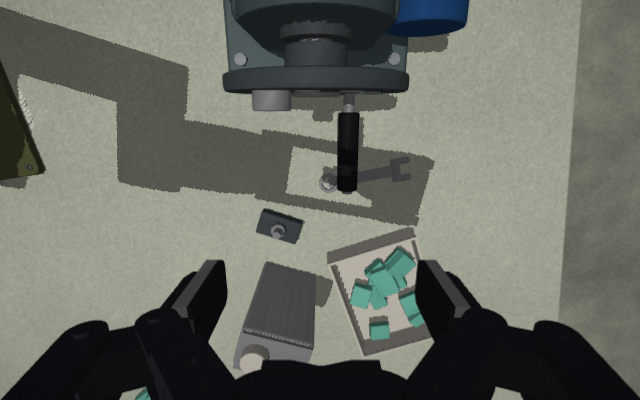

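View pics/side1.png

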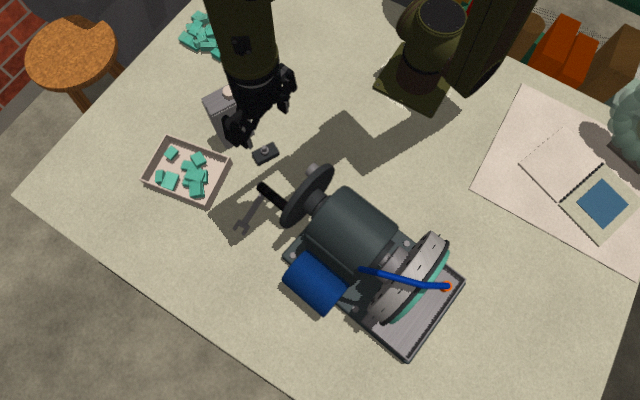

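The wrist view shows the handle pointing toward the camera at columns 340-358, rows 110-190. Its free end is clear, with only the flat wrench below it. I'll grip near the outer end, at lathe y of about -98 mm, because the wrist camera sits toward the wheel.

```bash
python3 to.py 0.581 -0.158 0.123 -8.5; python3 to.py 0.581 -0.158 0.21 -8.5
```

```text
[-0.5   1.1   9.25] -0.2
[-0.5   1.11  6.35] -0.2
```

```bash
python3 -m crank '[-0.5,1.1,0,0,1, -0.5,1.1,1,0,1, -0.5,1.1,2.2,0,1, -0.5,1.1,3.4,0,1, -0.5,1.1,4.6,0,1, -0.5,1.1,5.6,0,1, -0.5,1.1,6.3,0,1, -0.5,1.1,6.3,0,1]'; python3 to.py 0.581 -0.158 0.123 -8.5
python3 - <<'E'
from h import *
im=bot.get_image("wrist"); cv2.imwrite("pics/wrist2.png",im["image"])
for d in bot.place_of("handle",im)[:1]+bot.search_frame("handle",im)[:1]: print(world(d["position"],im).round(4),d["confidence"])
E
```

```text
time: 4.45
tool_pos: [0.5773, -0.157, 0.2062]
orientation: [-0.004, 0.759, 0.652, -0.002]
force: [-1.5, 0.7, 0.1]
finger_gap: 0.0856
[-0.03  0.15  2.77] -0.2
[ 0.5882 -0.1252  0.1207] 0.94
[ 0.5885 -0.1197  0.1302] 0.96
```

View pics/wrist2.png

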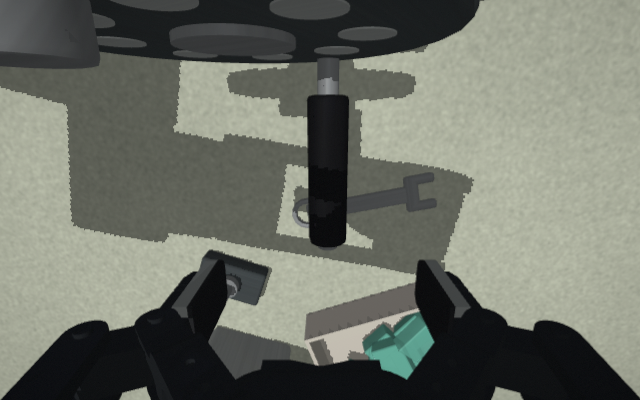

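The handle runs along columns 310-348, midway between the pads at 220 and 435. The descent path is clear, so I'll go down and close.

```bash
python3 -m crank '[0,0.1,0.7,0,1, 0,0.1,1.5,0,1, 0,0.1,2.2,0,1, 0,0.1,2.75,0,1, 0,0.1,2.75,0,1, 0,0.1,2.75,0,1]'
python3 -m crank '[0,0,0,0,0, 0,0,0,0,-1, 0,0,0,0,-1, 0,0,0,0,-1, 0,0,0,0,-1, 0,0,0,0,-1, 0,0,0,0,-1, 0,0,0,0,-1]'
python3 -c "
from h import *
s=bot.get_state();print(s['tool_pos'],s['force'],s['moment'],rot(s['orientation']).as_matrix().round(3))"
```

```text
time: 5.1
tool_pos: [0.5859, -0.1591, 0.1316]
orientation: [0.002, 0.759, 0.652, 0.002]
force: [0.3, -0.2, 0.1]
finger_gap: 0.0855
time: 5.77
tool_pos: [0.5839, -0.159, 0.1322]
orientation: [0.001, 0.758, 0.652, 0.001]
force: [-6.4, 0.9, 4.8]
finger_gap: 0.0235
[ 0.58388702 -0.15897918  0.13219401] [-6.35456583  0.88553045  4.84681169] [-0.03809728  0.87405531  0.08155302] [[ 0.151  0.989  0.002]
 [ 0.989 -0.151  0.   ]
 [ 0.     0.002 -1.   ]]
```

```bash
python3 -m crank '[0,0,0,0,0, 0,0,0,0,0, 0,0,0,0,0, 0,0,0.3,0,0,0,0,0.3,0,0,0,0,0.3,0,0]'
python3 -m crank '[0,0,0.02,0,-1, 0,0,0.02,0,-1, 0,0,0.02,0,-1, 0,0,0.02,0,-1, 0,0,0.02,0,-1, 0,0,0.02,0,-1]'
cat > st.py <<'E'
from h import *
import json,os,sys
C=np.array([0.5598,-0.0545,0.1855]); psi=np.radians(-8.5)
X=np.array([np.cos(psi),np.sin(psi),0]); Y=np.array([-np.sin(psi),np.cos(psi),0])
s=bot.get_state(); r=rot(s["orientation"]); g=s["tool_pos"]+r.apply([0,0,0.003])-C
x,z,y=g@X,g[2],g@Y
th=np.degrees(np.arctan2(x,z))%360; f=s["force"]; rad=np.hypot(x,z)
fx,fz=f@X,f[2]
tau=-(z*fx-x*fz)/rad*0.075   # torque applied by hand on spindle (+ towards growing angle)
fr=(x*fx+z*fz)/rad
print(f"t{s['time']:.2f} th{th:.1f} r{rad*1e3:.1f} y{y*1e3:.0f} tau_hand{tau:.3f} Frad{fr:.1f} Fy{f@Y:.1f} |F|{np.linalg.norm(f):.1f} gap{s['finger_gap']*1e3:.1f} v{np.abs(s['joint_velocities']).max():.3f}")
open("log.txt","a").write(json.dumps([s['time'],x,y,z,fx,fz])+"\n")
E
python3 st.py
```

```text
time: 6.27
tool_pos: [0.5834, -0.1588, 0.1222]
orientation: [-0.0, 0.758, 0.652, 0.0]
force: [-0.3, 0.8, -0.3]
finger_gap: 0.0426
time: 6.77
tool_pos: [0.5836, -0.1588, 0.1213]
orientation: [-0.0, 0.758, 0.652, 0.0]
force: [3.1, -0.7, -4.0]
finger_gap: 0.0243
t6.77 th149.9 r77.7 y-100 tau_hand0.055 Frad5.1 Fy-0.3 |F|5.1 gap24.3 v0.002
```

```bash
python3 - <<'E'
from h import *
a=bot.get_image("side")["image"][0:400,100:500]; b=bot.get_image("scene")["image"][0:400,120:520]
cv2.imwrite("pics/both3.png",np.hstack([a,b]))
print(bot.get_state()["joint_positions"].round(2))
E
cat > plan.py <<'E'
# plan.py start_deg step_deg n rows_per_step : rows [dx,dy,dz] relative to each call start
import sys; import numpy as np
t,step,n,m=[float(v) for v in sys.argv[1:]]
for k in range(int(n)):
    a=np.radians(t+k*m*step)
    print(round(t+k*m*step,1),[ (round(2.5*(np.sin(b)-np.sin(a)),2),round(-2.5*(np.cos(b)-np.cos(a)),2)) for b in a+np.radians(step)*np.arange(1,m+1)])
E
python3 plan.py 150 5 6 4
```

```text
[-0.34  0.47  1.61  0.    1.06 -0.19]
150.0 [(np.float64(-0.19), np.float64(0.1)), (np.float64(-0.39), np.float64(0.18)), (np.float64(-0.6), np.float64(0.25)), (np.float64(-0.82), np.float64(0.3))]
170.0 [(np.float64(-0.22), np.float64(0.03)), (np.float64(-0.43), np.float64(0.04)), (np.float64(-0.65), np.float64(0.03)), (np.float64(-0.87), np.float64(-0.0))]
190.0 [(np.float64(-0.21), np.float64(-0.05)), (np.float64(-0.42), np.float64(-0.11)), (np.float64(-0.62), np.float64(-0.2)), (np.float64(-0.82), np.float64(-0.3))]
210.0 [(np.float64(-0.18), np.float64(-0.12)), (np.float64(-0.36), np.float64(-0.25)), (np.float64(-0.52), np.float64(-0.4)), (np.float64(-0.67), np.float64(-0.56))]
230.0 [(np.float64(-0.13), np.float64(-0.17)), (np.float64(-0.25), np.float64(-0.36)), (np.float64(-0.35), np.float64(-0.55)), (np.float64(-0.43), np.float64(-0.75))]
250.0 [(np.float64(-0.07), np.float64(-0.21)), (np.float64(-0.11), np.float64(-0.42)), (np.float64(-0.14), np.float64(-0.64)), (np.float64(-0.15), np.float64(-0.86))]
```

View pics/both3.png

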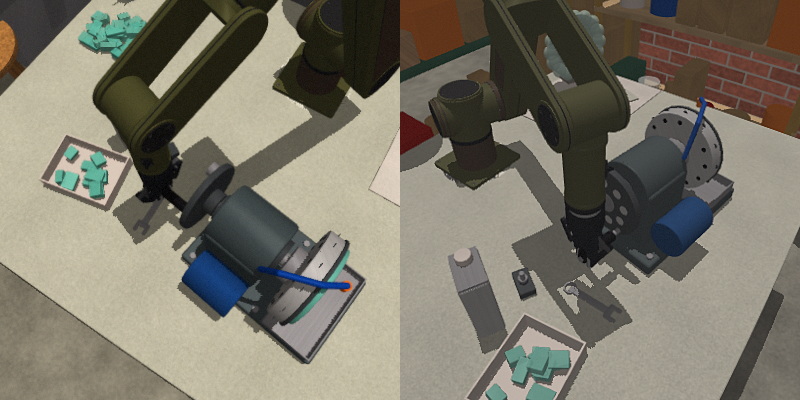

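The gripper is on the handle at (175,195) in the left half. The forearm stays high and clear of the wheel and the tin. I'll start turning and log each step.

```bash
python3 -m crank '[0,-0.19,0.1,0,-1, 0,-0.39,0.18,0,-1, 0,-0.6,0.25,0,-1, 0,-0.82,0.3,0,-1]' >/dev/null; python3 st.py
python3 -m crank '[0,-0.22,0.03,0,-1, 0,-0.43,0.04,0,-1, 0,-0.65,0.03,0,-1, 0,-0.87,0,0,-1]' >/dev/null; python3 st.py
```

```text
t7.20 th167.4 r78.4 y-100 tau_hand0.312 Frad15.7 Fy-0.1 |F|16.2 gap24.3 v0.210
t7.53 th188.4 r79.2 y-100 tau_hand0.124 Frad12.9 Fy-1.6 |F|13.1 gap23.9 v0.172
```

```bash
python3 -m crank '[0,-0.21,-0.05,0,-1, 0,-0.42,-0.11,0,-1, 0,-0.62,-0.2,0,-1, 0,-0.82,-0.3,0,-1]' >/dev/null; python3 st.py
python3 -m crank '[0,-0.18,-0.12,0,-1, 0,-0.36,-0.25,0,-1, 0,-0.52,-0.4,0,-1, 0,-0.67,-0.56,0,-1]' >/dev/null; python3 st.py
python3 -m crank '[0,-0.13,-0.17,0,-1, 0,-0.25,-0.36,0,-1, 0,-0.35,-0.55,0,-1, 0,-0.43,-0.75,0,-1]' >/dev/null; python3 st.py
```

```text
t7.87 th209.1 r79.4 y-100 tau_hand0.042 Frad6.6 Fy-2.6 |F|7.2 gap24.3 v0.134
t8.20 th229.1 r79.0 y-100 tau_hand0.081 Frad4.2 Fy-1.2 |F|4.4 gap24.7 v0.137
t8.53 th248.7 r78.0 y-100 tau_hand0.061 Frad2.9 Fy-1.3 |F|3.3 gap24.3 v0.158
```

```bash
for a in 248 268 288 308 328 348; do python3 plan.py $a 5 1 4|sed 's/np.float64//g'; done
```

```text
248.0 [((-0.07), (-0.21)), ((-0.13), (-0.42)), ((-0.16), (-0.63)), ((-0.18), (-0.85))]
268.0 [((0.0), (-0.22)), ((0.02), (-0.44)), ((0.06), (-0.65)), ((0.12), (-0.86))]
288.0 [((0.08), (-0.2)), ((0.17), (-0.4)), ((0.28), (-0.59)), ((0.41), (-0.77))]
308.0 [((0.14), (-0.17)), ((0.3), (-0.32)), ((0.47), (-0.46)), ((0.65), (-0.58))]
328.0 [((0.19), (-0.11)), ((0.39), (-0.2)), ((0.59), (-0.27)), ((0.81), (-0.33))]
348.0 [((0.22), (-0.04)), ((0.43), (-0.05)), ((0.65), (-0.05)), ((0.87), (-0.03))]
```

```bash
python3 -m crank '[0,-0.07,-0.21,0,-1, 0,-0.13,-0.42,0,-1, 0,-0.16,-0.63,0,-1, 0,-0.18,-0.85,0,-1]' >/dev/null; python3 st.py
python3 -m crank '[0,0,-0.22,0,-1, 0,0.02,-0.44,0,-1, 0,0.06,-0.65,0,-1, 0,0.12,-0.86,0,-1]' >/dev/null; python3 st.py
python3 -m crank '[0,0.08,-0.2,0,-1, 0,0.17,-0.4,0,-1, 0,0.28,-0.59,0,-1, 0,0.41,-0.77,0,-1]' >/dev/null; python3 st.py
python3 -m crank '[0,0.14,-0.17,0,-1, 0,0.3,-0.32,0,-1, 0,0.47,-0.46,0,-1, 0,0.65,-0.58,0,-1]' >/dev/null; python3 st.py
python3 -m crank '[0,0.19,-0.11,0,-1, 0,0.39,-0.2,0,-1, 0,0.59,-0.27,0,-1, 0,0.81,-0.33,0,-1]' >/dev/null; python3 st.py
python3 -c "
import json,numpy as np
d=np.array([json.loads(l) for l in open('log.txt')]);x,z=d[:,1],d[:,3]
A=np.c_[x,z,np.ones(len(x))];s=np.linalg.lstsq(A,x*x+z*z,rcond=None)[0];print(s[:2]/2,np.sqrt(s[2]+(s[:2]**2).sum()/4))"
for a in 345 5 25 45 65 85 105 125; do python3 plan.py $a 5 1 4|sed 's/np.float64//g'; done
```

```text
t8.87 th268.9 r76.6 y-100 tau_hand0.120 Frad-2.1 Fy-0.3 |F|2.7 gap24.5 v0.185
t9.20 th289.8 r75.1 y-100 tau_hand0.184 Frad-8.4 Fy0.7 |F|8.7 gap24.5 v0.183
t9.53 th311.4 r73.7 y-100 tau_hand0.298 Frad-21.5 Fy0.0 |F|21.9 gap24.4 v0.186
t9.87 th330.8 r72.6 y-100 tau_hand0.423 Frad-28.7 Fy-1.5 |F|29.3 gap24.1 v0.174
t10.20 th349.1 r71.7 y-99 tau_hand0.386 Frad-28.4 Fy-3.1 |F|29.0 gap24.4 v0.183
[-0.00156707 -0.00384108] 0.07518173821290079
345.0 [((0.21), (-0.05)), ((0.43), (-0.08)), ((0.65), (-0.09)), ((0.86), (-0.08))]
5.0 [((0.22), (0.03)), ((0.43), (0.08)), ((0.64), (0.14)), ((0.84), (0.22))]
25.0 [((0.19), (0.1)), ((0.38), (0.22)), ((0.55), (0.35)), ((0.71), (0.5))]
45.0 [((0.15), (0.16)), ((0.28), (0.33)), ((0.4), (0.52)), ((0.5), (0.71))]
65.0 [((0.08), (0.2)), ((0.15), (0.41)), ((0.2), (0.62)), ((0.22), (0.84))]
85.0 [((0.01), (0.22)), ((0.0), (0.44)), ((-0.03), (0.65)), ((-0.08), (0.86))]
105.0 [((-0.07), (0.21)), ((-0.15), (0.41)), ((-0.25), (0.6)), ((-0.37), (0.79))]
125.0 [((-0.13), (0.17)), ((-0.28), (0.33)), ((-0.44), (0.48)), ((-0.61), (0.61))]
```

```bash
sed -i 's/^C=.*/C=np.array([0.5598,-0.0545,0.1855])+np.array([-0.00155,0.0002,-0.00384])/' st.py
python3 st.py
python3 -m crank '[0,0.22,0.03,0,-1, 0,0.43,0.04,0,-1, 0,0.65,0.07,0,-1, 0,0.87,0.1,0,-1]' >/dev/null; python3 st.py
python3 -m crank '[0,0.2,0.09,0,-1, 0,0.41,0.18,0,-1, 0,0.6,0.28,0,-1, 0,0.79,0.4,0,-1]' >/dev/null; python3 st.py
for a in 30 35; do python3 plan.py $a 5 1 4|sed 's/np.float64//g'; done
```

```text
30.0 [((0.18), (0.12)), ((0.36), (0.25)), ((0.52), (0.4)), ((0.67), (0.56))]
35.0 [((0.17), (0.13)), ((0.33), (0.28)), ((0.48), (0.44)), ((0.61), (0.61))]Traceback (most recent call last):
  File "st.py", line 4, in <module>
    X=np.array([np.cos(psi),np.sin(psi),0]); Y=np.array([-np.sin(psi),np.cos(psi),0])
                       ^^^
NameError: name 'psi' is not defined
Traceback (most recent call last):
  File "st.py", line 4, in <module>
    X=np.array([np.cos(psi),np.sin(psi),0]); Y=np.array([-np.sin(psi),np.cos(psi),0])
                       ^^^
NameError: name 'psi' is not defined
Traceback (most recent call last):
  File "st.py", line 4, in <module>
    X=np.array([np.cos(psi),np.sin(psi),0]); Y=np.array([-np.sin(psi),np.cos(psi),0])
                       ^^^
NameError: name 'psi' is not defined
```

```bash
sed -i '4i psi=np.radians(-8.5)' st.py
python3 st.py
for a in 30; do python3 plan.py $a 5 1 4|sed 's/np.float64//g'; done
```

```text
t10.87 th30.2 r74.6 y-100 tau_hand0.505 Frad-0.7 Fy0.0 |F|6.8 gap24.4 v0.122
30.0 [((0.18), (0.12)), ((0.36), (0.25)), ((0.52), (0.4)), ((0.67), (0.56))]
```

```bash
python3 -m crank '[0,0.18,0.12,0,-1, 0,0.36,0.25,0,-1, 0,0.52,0.4,0,-1, 0,0.67,0.56,0,-1]' >/dev/null; python3 st.py
python3 -m crank '[0,0.13,0.17,0,-1, 0,0.25,0.36,0,-1, 0,0.35,0.55,0,-1, 0,0.43,0.75,0,-1]' >/dev/null; python3 st.py
python3 -m crank '[0,0.07,0.21,0,-1, 0,0.11,0.42,0,-1, 0,0.14,0.64,0,-1, 0,0.15,0.86,0,-1]' >/dev/null; python3 st.py
python3 -m crank '[0,0,0.22,0,-1, 0,-0.03,0.44,0,-1, 0,-0.08,0.65,0,-1, 0,-0.14,0.86,0,-1]' >/dev/null; python3 st.py
```

```text
t11.20 th48.3 r74.7 y-100 tau_hand0.559 Frad-6.1 Fy-1.3 |F|9.7 gap24.3 v0.116
t11.53 th66.1 r74.8 y-100 tau_hand0.556 Frad-4.6 Fy-0.5 |F|8.7 gap24.3 v0.130
t11.87 th83.4 r74.9 y-100 tau_hand0.573 Frad-2.6 Fy0.4 |F|8.1 gap24.7 v0.173
t12.20 th99.8 r75.1 y-100 tau_hand0.453 Frad-0.6 Fy0.8 |F|6.1 gap24.2 v0.195
```

```bash
python3 -m crank '[0,-0.06,0.21,0,-1, 0,-0.13,0.42,0,-1, 0,-0.22,0.62,0,-1, 0,-0.33,0.81,0,-1]' >/dev/null; python3 st.py
python3 -m crank '[0,-0.12,0.18,0,-1, 0,-0.25,0.36,0,-1, 0,-0.4,0.52,0,-1, 0,-0.56,0.67,0,-1]' >/dev/null; python3 st.py
python3 -m crank '[0,-0.17,0.13,0,-1, 0,-0.35,0.25,0,-1, 0,-0.54,0.35,0,-1, 0,-0.73,0.43,0,-1]' >/dev/null; python3 st.py
cat > fit.py <<'E'
import json,numpy as np
from scipy.optimize import least_squares
d=np.array([json.loads(l) for l in open('log.txt')]); d[:16,1]+=0; t=d[:,0]
o=np.array([[-.00155,-.00384] if a<10.5 else [0,0] for a in t])
x=d[:,1]-o[:,0]; z=d[:,3]-o[:,1]; r=np.hypot(x,z); th=np.unwrap(np.arctan2(x,z))
tau=-(z*d[:,4]-x*d[:,5])/r*.075; fr=(x*d[:,4]+z*d[:,5])/r
dr=np.sign(np.gradient(th)); k=np.arange(len(t))>0
# terms: drag, imbalance, radial-force leak with constant centre error (friction)
f=lambda p:p[0]*dr-p[1]*np.sin(th+p[2])+p[3]*fr*.075
g=lambda p:(f(p)-tau)[k]
for lock in (0,1):
    s=least_squares(lambda p:g(p*np.array([1,1,1,lock])),[.3,.23,-2.3,0],loss='soft_l1',f_scale=.04); p=s.x
    C=np.linalg.inv(s.jac[:,:3+lock].T@s.jac[:,:3+lock])*2*s.cost/len(t)
    print("D %.3f M %.3f heavy-down at %.1f +- %.1f leak %.3f"%(p[0],p[1],(180-np.degrees(p[2]))%360,np.degrees(C[2,2]**.5),p[3]))
for a in zip((np.degrees(th)%360).round(),dr,tau.round(3),f(p).round(3),fr.round(1)): print(*a,end=" | ")
E
python3 fit.py
```

```text
t12.53 th116.2 r75.3 y-100 tau_hand0.457 Frad-3.8 Fy-0.5 |F|7.2 gap24.4 v0.197
t12.87 th131.5 r75.3 y-100 tau_hand0.467 Frad-0.0 Fy1.4 |F|6.4 gap24.3 v0.193
t13.20 th146.4 r74.9 y-100 tau_hand0.345 Frad21.6 Fy2.3 |F|22.2 gap24.2 v0.184
D 0.309 M 0.248 heavy-down at 334.2 +- 2.9 leak 0.000
D 0.309 M 0.249 heavy-down at 333.5 +- 5.2 leak 0.003
147.0 1.0 0.038 0.337 5.1 | 166.0 1.0 0.275 0.26 15.8 | 188.0 1.0 0.112 0.172 12.9 | 209.0 1.0 0.046 0.104 6.6 | 230.0 1.0 0.089 0.068 4.1 | 251.0 1.0 0.07 0.063 2.8 | 272.0 1.0 0.112 0.09 -2.2 | 293.0 1.0 0.149 0.146 -8.5 | 314.0 1.0 0.214 0.223 -21.7 | 333.0 1.0 0.33 0.303 -28.9 | 351.0 1.0 0.322 0.378 -28.5 | 30.0 1.0 0.505 0.517 -0.7 | 48.0 1.0 0.559 0.548 -6.1 | 66.0 1.0 0.556 0.557 -4.6 | 83.0 1.0 0.573 0.543 -2.6 | 100.0 1.0 0.453 0.51 -0.6 | 116.0 1.0 0.457 0.459 -3.8 | 131.0 1.0 0.467 0.402 -0.0 | 146.0 1.0 0.345 0.344 21.6 |
```

```bash
for a in 148 130 111 92 73 54 35 16 357 338 319; do python3 plan.py $a -5 1 4|sed 's/np.float64//g'; done
```

```text
148.0 [((0.18), (-0.12)), ((0.35), (-0.26)), ((0.5), (-0.42)), ((0.65), (-0.58))]
130.0 [((0.13), (-0.17)), ((0.25), (-0.36)), ((0.35), (-0.55)), ((0.43), (-0.75))]
111.0 [((0.07), (-0.21)), ((0.12), (-0.42)), ((0.15), (-0.63)), ((0.17), (-0.85))]
92.0 [((-0.0), (-0.22)), ((-0.02), (-0.44)), ((-0.06), (-0.65)), ((-0.12), (-0.86))]
73.0 [((-0.07), (-0.21)), ((-0.16), (-0.4)), ((-0.27), (-0.59)), ((-0.39), (-0.77))]
54.0 [((-0.14), (-0.17)), ((-0.29), (-0.33)), ((-0.45), (-0.47)), ((-0.62), (-0.6))]
35.0 [((-0.18), (-0.12)), ((-0.38), (-0.22)), ((-0.58), (-0.3)), ((-0.79), (-0.37))]
16.0 [((-0.21), (-0.05)), ((-0.43), (-0.08)), ((-0.65), (-0.1)), ((-0.86), (-0.09))]
357.0 [((-0.22), (0.02)), ((-0.43), (0.06)), ((-0.64), (0.12)), ((-0.85), (0.2))]
338.0 [((-0.2), (0.09)), ((-0.39), (0.2)), ((-0.57), (0.32)), ((-0.74), (0.46))]
319.0 [((-0.16), (0.15)), ((-0.3), (0.31)), ((-0.43), (0.49)), ((-0.55), (0.67))]
```

```bash
python3 -m crank '[0,0.18,-0.12,0,-1, 0,0.35,-0.26,0,-1, 0,0.5,-0.42,0,-1, 0,0.65,-0.58,0,-1]' >/dev/null; python3 st.py
python3 -m crank '[0,0.13,-0.17,0,-1, 0,0.25,-0.36,0,-1, 0,0.35,-0.55,0,-1, 0,0.43,-0.75,0,-1]' >/dev/null; python3 st.py
python3 -m crank '[0,0.07,-0.21,0,-1, 0,0.12,-0.42,0,-1, 0,0.15,-0.63,0,-1, 0,0.17,-0.85,0,-1]' >/dev/null; python3 st.py
python3 -m crank '[0,0,-0.22,0,-1, 0,-0.02,-0.44,0,-1, 0,-0.06,-0.65,0,-1, 0,-0.12,-0.86,0,-1]' >/dev/null; python3 st.py
python3 -m crank '[0,-0.07,-0.21,0,-1, 0,-0.16,-0.4,0,-1, 0,-0.27,-0.59,0,-1, 0,-0.39,-0.77,0,-1]' >/dev/null; python3 st.py
```

```text
t13.53 th125.1 r75.2 y-100 tau_hand-0.270 Frad3.4 Fy-0.5 |F|4.9 gap24.4 v0.201
t13.87 th104.8 r75.2 y-100 tau_hand-0.080 Frad-2.3 Fy0.1 |F|2.5 gap24.7 v0.182
t14.20 th84.9 r75.1 y-100 tau_hand-0.092 Frad-6.4 Fy-1.4 |F|6.7 gap24.0 v0.182
t14.53 th64.9 r75.0 y-100 tau_hand-0.068 Frad-8.0 Fy-2.4 |F|8.4 gap24.6 v0.143
t14.87 th44.6 r74.9 y-100 tau_hand-0.067 Frad-10.8 Fy-1.3 |F|11.0 gap24.3 v0.107
```

```bash
for a in 45 25 5 345 325 305; do python3 plan.py $a -5 1 4|sed 's/np.float64//g'; done
```

```text
45.0 [((-0.16), (-0.15)), ((-0.33), (-0.28)), ((-0.52), (-0.4)), ((-0.71), (-0.5))]
25.0 [((-0.2), (-0.08)), ((-0.41), (-0.15)), ((-0.62), (-0.2)), ((-0.84), (-0.22))]
5.0 [((-0.22), (-0.01)), ((-0.44), (-0.0)), ((-0.65), (0.03)), ((-0.86), (0.08))]
345.0 [((-0.21), (0.07)), ((-0.41), (0.15)), ((-0.6), (0.25)), ((-0.79), (0.37))]
325.0 [((-0.17), (0.13)), ((-0.33), (0.28)), ((-0.48), (0.44)), ((-0.61), (0.61))]
305.0 [((-0.12), (0.18)), ((-0.22), (0.38)), ((-0.3), (0.58)), ((-0.37), (0.79))]
```

```bash
python3 -m crank '[0,-0.16,-0.14,0,-1, 0,-0.33,-0.27,0,-1, 0,-0.52,-0.38,0,-1, 0,-0.71,-0.47,0,-1]' >/dev/null; python3 st.py
python3 -m crank '[0,-0.2,-0.08,0,-1, 0,-0.41,-0.14,0,-1, 0,-0.62,-0.18,0,-1, 0,-0.84,-0.2,0,-1]' >/dev/null; python3 st.py
python3 -m crank '[0,-0.22,0,0,-1, 0,-0.44,0.02,0,-1, 0,-0.65,0.06,0,-1, 0,-0.86,0.11,0,-1]' >/dev/null; python3 st.py
python3 -m crank '[0,-0.21,0.07,0,-1, 0,-0.41,0.15,0,-1, 0,-0.6,0.26,0,-1, 0,-0.79,0.38,0,-1]' >/dev/null; python3 st.py
python3 -m crank '[0,-0.17,0.13,0,-1, 0,-0.33,0.28,0,-1, 0,-0.48,0.44,0,-1, 0,-0.61,0.61,0,-1]' >/dev/null; python3 st.py
python3 -m crank '[0,-0.12,0.18,0,-1, 0,-0.22,0.38,0,-1, 0,-0.3,0.58,0,-1, 0,-0.37,0.79,0,-1]' >/dev/null; python3 st.py
python3 fit.py; for a in 285 265 245 225 205 185; do python3 plan.py $a -5 1 4|sed 's/np.float64//g'; done
```

```text
t15.20 th25.0 r74.7 y-100 tau_hand-0.147 Frad-3.8 Fy-1.7 |F|4.6 gap23.8 v0.119
t15.53 th5.8 r74.6 y-100 tau_hand-0.158 Frad0.8 Fy-0.3 |F|2.3 gap24.2 v0.151
t15.87 th347.1 r74.4 y-100 tau_hand-0.309 Frad9.8 Fy0.6 |F|10.6 gap24.2 v0.174
t16.20 th327.2 r74.2 y-100 tau_hand-0.351 Frad17.0 Fy1.3 |F|17.7 gap24.7 v0.207
t16.53 th306.2 r74.4 y-100 tau_hand-0.392 Frad10.9 Fy-0.4 |F|12.1 gap24.5 v0.189
t16.87 th285.3 r74.7 y-99 tau_hand-0.432 Frad4.5 Fy0.1 |F|7.3 gap24.5 v0.209
D 0.305 M 0.241 heavy-down at 335.0 +- 4.5 leak 0.000
D 0.306 M 0.242 heavy-down at 334.6 +- 5.1 leak 0.003
147.0 1.0 0.038 0.338 5.1 | 166.0 1.0 0.275 0.264 15.8 | 188.0 1.0 0.112 0.177 12.9 | 209.0 1.0 0.046 0.11 6.6 | 230.0 1.0 0.089 0.072 4.1 | 251.0 1.0 0.07 0.066 2.8 | 272.0 1.0 0.112 0.09 -2.2 | 293.0 1.0 0.149 0.144 -8.5 | 314.0 1.0 0.214 0.218 -21.7 | 333.0 1.0 0.33 0.295 -28.9 | 351.0 1.0 0.322 0.368 -28.5 | 30.0 1.0 0.505 0.506 -0.7 | 48.0 1.0 0.559 0.537 -6.1 | 66.0 1.0 0.556 0.547 -4.6 | 83.0 1.0 0.573 0.535 -2.6 | 100.0 1.0 0.453 0.504 -0.6 | 116.0 1.0 0.457 0.456 -3.8 | 131.0 1.0 0.467 0.401 -0.0 | 146.0 -1.0 0.345 -0.267 21.6 | 125.0 -1.0 -0.27 -0.186 3.4 | 105.0 -1.0 -0.08 -0.122 -2.3 | 85.0 -1.0 -0.092 -0.081 -6.4 | 65.0 -1.0 -0.068 -0.066 -8.0 | 45.0 -1.0 -0.067 -0.081 -10.8 | 25.0 -1.0 -0.147 -0.12 -3.8 | 6.0 -1.0 -0.158 -0.181 0.8 | 347.0 -1.0 -0.309 -0.252 9.8 | 327.0 -1.0 -0.351 -0.334 17.0 | 306.0 -1.0 -0.392 -0.419 10.9 | 285.0 -1.0 -0.432 -0.489 4.5 | 285.0 [((-0.05), (0.21)), ((-0.08), (0.43)), ((-0.09), (0.65)), ((-0.08), (0.86))]
265.0 [((0.03), (0.22)), ((0.08), (0.43)), ((0.14), (0.64)), ((0.22), (0.84))]
245.0 [((0.1), (0.19)), ((0.22), (0.38)), ((0.35), (0.55)), ((0.5), (0.71))]
225.0 [((0.16), (0.15)), ((0.33), (0.28)), ((0.52), (0.4)), ((0.71), (0.5))]
205.0 [((0.2), (0.08)), ((0.41), (0.15)), ((0.62), (0.2)), ((0.84), (0.22))]
185.0 [((0.22), (0.01)), ((0.44), (-0.0)), ((0.65), (-0.03)), ((0.86), (-0.08))]
```

```bash
python3 -m crank '[0,-0.05,0.21,0,-1, 0,-0.08,0.43,0,-1, 0,-0.09,0.65,0,-1, 0,-0.08,0.86,0,-1]' >/dev/null; python3 st.py
python3 -m crank '[0,0.03,0.22,0,-1, 0,0.08,0.43,0,-1, 0,0.14,0.64,0,-1, 0,0.22,0.84,0,-1]' >/dev/null; python3 st.py
python3 -m crank '[0,0.1,0.19,0,-1, 0,0.22,0.38,0,-1, 0,0.35,0.55,0,-1, 0,0.5,0.71,0,-1]' >/dev/null; python3 st.py
python3 -m crank '[0,0.16,0.15,0,-1, 0,0.33,0.28,0,-1, 0,0.52,0.4,0,-1, 0,0.71,0.5,0,-1]' >/dev/null; python3 st.py
python3 -m crank '[0,0.2,0.08,0,-1, 0,0.41,0.15,0,-1, 0,0.62,0.2,0,-1, 0,0.84,0.22,0,-1]' >/dev/null; python3 st.py
python3 -m crank '[0,0.22,0.01,0,-1, 0,0.44,0,0,-1, 0,0.65,-0.03,0,-1, 0,0.86,-0.08,0,-1]' >/dev/null; python3 st.py
sed -i 's/^dr=.*/dr=np.where(t<13.3,1,-1)/; s/^for a in.*//' fit.py; python3 fit.py
```

```text
t17.20 th265.2 r75.0 y-100 tau_hand-0.512 Frad0.4 Fy-0.2 |F|6.8 gap24.4 v0.185
t17.53 th245.3 r75.2 y-100 tau_hand-0.520 Frad-1.9 Fy0.1 |F|7.2 gap24.4 v0.157
t17.87 th226.0 r75.3 y-100 tau_hand-0.541 Frad-3.0 Fy-0.9 |F|7.9 gap24.3 v0.139
t18.20 th207.4 r75.5 y-100 tau_hand-0.460 Frad-4.1 Fy-1.0 |F|7.5 gap24.3 v0.123
t18.53 th190.6 r75.4 y-100 tau_hand-0.531 Frad0.6 Fy-2.3 |F|7.5 gap24.4 v0.149
t18.87 th175.7 r75.1 y-99 tau_hand-0.376 Frad16.3 Fy-3.5 |F|17.5 gap24.2 v0.169Traceback (most recent call last):
  File "fit.py", line 12, in <module>
    s=least_squares(lambda p:g(p*np.array([1,1,1,lock])),[.3,.23,-2.3,0],loss='soft_l1',f_scale=.04); p=s.x
    return func(*args, **kwargs)
    vector_fun = VectorFunction(
        fun_wrapped,
    ...<6 lines>...
        workers=workers
    )
    self._update_fun()
    ~~~~~~~~~~~~~~~~^^
    self.f = self.fun_wrapped(xp_copy(self.x))
             ~~~~~~~~~~~~~~~~^^^^^^^^^^^^^^^^^
    return np.atleast_1d(self.fun(x))
                         ~~~~~~~~^^^
    return self.f(x, *self.args, **self.kwargs)
           ~~~~~~^^^^^^^^^^^^^^^^^^^^^^^^^^^^^^
  File "fit.py", line 12, in <lambda>
    s=least_squares(lambda p:g(p*np.array([1,1,1,lock])),[.3,.23,-2.3,0],loss='soft_l1',f_scale=.04); p=s.x
                             ~^^^^^^^^^^^^^^^^^^^^^^^^^^
  File "fit.py", line 10, in <lambda>
    g=lambda p:(f(p)-tau)[k]
                          ^
NameError: name 'k' is not defined
```

```bash
sed -i 's/^dr=.*/dr=np.where(t<13.3,1,-1); k=np.arange(len(t))>0/' fit.py; python3 fit.py
cat >> fit.py <<'E'
print("rms",np.std(g(p)))
for m in (k&(dr>0),k&(dr<0),k&(abs(fr)<9)):
    s=least_squares(lambda p:(p[0]*dr-p[1]*np.sin(th+p[2])-tau)[m],[.3,.23,-2.3],loss='soft_l1',f_scale=.04).x; print(s[:2].round(3),(180-np.degrees(s[2]))%360)
E
python3 fit.py|tail -4;for a in 176 196 216 236 256 276 296 316 ; do python3 plan.py $a 5 1 4|sed 's/np.float64//g'; done
```

```text
D 0.306 M 0.238 heavy-down at 333.8 +- 2.5 leak 0.000
D 0.306 M 0.237 heavy-down at 334.0 +- 2.9 leak -0.001
rms 0.03708182385557217
[0.309 0.248] 334.2063614904761
[0.303 0.227] 332.682752649129
[0.308 0.239] 329.95999358909046
176.0 [((-0.22), (0.01)), ((-0.44), (-0.01)), ((-0.65), (-0.04)), ((-0.86), (-0.09))]
196.0 [((-0.21), (-0.07)), ((-0.41), (-0.16)), ((-0.6), (-0.26)), ((-0.78), (-0.38))]
216.0 [((-0.17), (-0.14)), ((-0.33), (-0.29)), ((-0.47), (-0.45)), ((-0.6), (-0.62))]
236.0 [((-0.11), (-0.19)), ((-0.21), (-0.38)), ((-0.29), (-0.58)), ((-0.35), (-0.79))]
256.0 [((-0.04), (-0.21)), ((-0.07), (-0.43)), ((-0.07), (-0.65)), ((-0.06), (-0.87))]
276.0 [((0.03), (-0.22)), ((0.08), (-0.43)), ((0.15), (-0.63)), ((0.24), (-0.83))]
296.0 [((0.1), (-0.19)), ((0.22), (-0.37)), ((0.36), (-0.54)), ((0.51), (-0.7))]
316.0 [((0.16), (-0.14)), ((0.34), (-0.27)), ((0.52), (-0.39)), ((0.72), (-0.49))]
```

Both directions agree that the heavy side is down at a spindle angle of about 333°, with an imbalance of 0.24 N m and a drag of 0.305 N m. I'll turn there now.

```bash
python3 -m crank '[0,-0.22,0.01,0,-1, 0,-0.44,-0.01,0,-1, 0,-0.65,-0.04,0,-1, 0,-0.86,-0.09,0,-1]' >/dev/null; python3 st.py
python3 -m crank '[0,-0.21,-0.07,0,-1, 0,-0.41,-0.16,0,-1, 0,-0.6,-0.26,0,-1, 0,-0.78,-0.38,0,-1]' >/dev/null; python3 st.py
python3 -m crank '[0,-0.17,-0.14,0,-1, 0,-0.33,-0.29,0,-1, 0,-0.47,-0.45,0,-1, 0,-0.6,-0.62,0,-1]' >/dev/null; python3 st.py
python3 -m crank '[0,-0.11,-0.19,0,-1, 0,-0.21,-0.38,0,-1, 0,-0.29,-0.58,0,-1, 0,-0.35,-0.79,0,-1]' >/dev/null; python3 st.py
python3 -m crank '[0,-0.04,-0.21,0,-1, 0,-0.07,-0.43,0,-1, 0,-0.07,-0.65,0,-1, 0,-0.06,-0.87,0,-1]' >/dev/null; python3 st.py
python3 -m crank '[0,0.03,-0.22,0,-1, 0,0.08,-0.43,0,-1, 0,0.15,-0.63,0,-1, 0,0.24,-0.83,0,-1]' >/dev/null; python3 st.py
python3 -m crank '[0,0.1,-0.19,0,-1, 0,0.22,-0.37,0,-1, 0,0.36,-0.54,0,-1, 0,0.51,-0.7,0,-1]' >/dev/null; python3 st.py
sed -i 's/t<13.3,/(t<13.3)|(t>18.9),/' fit.py; python3 fit.py
```

```text
t19.20 th196.0 r75.5 y-100 tau_hand0.031 Frad-1.4 Fy-0.4 |F|1.5 gap24.3 v0.148
t19.53 th216.3 r75.4 y-100 tau_hand0.076 Frad-3.4 Fy0.2 |F|3.5 gap24.5 v0.132
t19.87 th236.5 r75.3 y-100 tau_hand0.062 Frad-3.6 Fy-0.6 |F|3.8 gap24.3 v0.134
t20.20 th256.7 r75.2 y-100 tau_hand0.055 Frad-5.4 Fy-0.8 |F|5.5 gap23.9 v0.172
t20.53 th277.3 r75.1 y-100 tau_hand0.238 Frad-8.2 Fy-0.1 |F|8.8 gap24.3 v0.190
t20.87 th297.6 r75.0 y-100 tau_hand0.149 Frad-12.5 Fy-0.9 |F|12.7 gap24.2 v0.185
t21.20 th316.8 r75.1 y-100 tau_hand0.281 Frad-17.5 Fy-1.1 |F|17.9 gap24.4 v0.182
D 0.305 M 0.240 heavy-down at 332.1 +- 2.7 leak 0.000
D 0.305 M 0.240 heavy-down at 332.1 +- 3.1 leak -0.000
rms 0.04338303263578916
[0.308 0.251] 331.5132387986798
[0.303 0.227] 332.682752649129
[0.306 0.243] 326.829837085945
```

```bash
python3 -m crank '[0,0.15,-0.12,0,-1, 0,0.3,-0.23,0,-1, 0,0.44,-0.3,0,-1, 0,0.56,-0.36,0,-1, 0,0.56,-0.36,0,-1, 0,0.56,-0.36,0,-1, 0,0.56,-0.36,0,-1]' >/dev/null; python3 st.py
python3 -m crank '[0,0,0,0,-1,0,0,0,0,-1,0,0,0,0,-1,0,0,0,0,-1,0,0,0,0,-1,0,0,0,0,-1]'; python3 st.py
python3 - <<'E'
from h import *
a=bot.get_image("side"); 
for l in ["handle","tin","counterweight","wrench"]:
    for d in bot.place_of(l,a)[:1]: print(l,world(d["position"],a).round(4),round(d["confidence"],2))
cv2.imwrite("pics/end.png",np.hstack([a["image"][:,100:500],bot.get_image("scene")["image"][:,120:520]]))
E
```

```text
t21.78 th332.0 r74.7 y-100 tau_hand0.133 Frad-2.4 Fy-2.0 |F|3.6 gap24.5 v0.004
time: 22.28
tool_pos: [0.5088, -0.1475, 0.2506]
orientation: [0.007, 0.758, 0.652, 0.004]
force: [-0.1, -2.7, -3.7]
finger_gap: 0.024
t22.28 th332.0 r74.7 y-99 tau_hand0.109 Frad-3.4 Fy-2.7 |F|4.5 gap24.0 v0.003
handle [ 0.5146 -0.1187  0.2526] 0.84
tin [ 0.4561 -0.3589 -0.003 ] 0.89
counterweight [ 0.4599 -0.2491  0.0023] 0.58
wrench [ 0.6156 -0.1848  0.0016] 0.97
```

View pics/end.png

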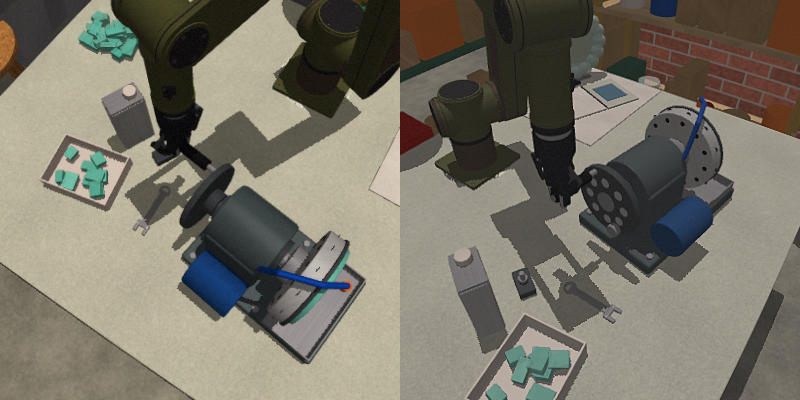

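The final view shows the gripper still on the handle at upper left of the wheel (185,155). The bystanders are where they started, and the network's handle position gives about 332°. Handing in now.

```bash
python3 -c "
from rig import bot
print(bot.sign_off())"
```

```text
the job is handed in; nothing more can be done
None
```

The heavy side is now straight down to within a few degrees, and the gripper is still holding the handle at rest, so you can bolt the counterweight on at the top. I turned the spindle about one full turn forward, one back, then forward again to the final position, reading the torque at the handle while it moved.

- **Heavy side:** it is down with the handle at 332° (handle straight up is 0°). The fit gave a drag of 0.305 N m and an imbalance of 0.24 N m, both in line with what you described.
- **Final state:** the handle sits at 332.0°, the arm is at rest, and the force on the tool is about 4.5 N. It took about 22 s of the 67 s allowed. The network's handle position in the side camera gives about the same angle.
- **Bystanders:** the tin, counterweight and wrench are where they started to within measuring error. The tray of glass looks untouched in the picture, but I did not measure it.

**Where the checks disagreed:**
- **Heavy-side angle:** the forward readings gave 331.5° and the backward ones 332.7°. The readings with little sideways force on the handle gave 327°. I expect an error of roughly 3 to 5°.
- **Force sensor:** a small constant offset in the sensor would look just like imbalance, and I could not rule that out.
- **Wheel centre:** the path the handle traced put the centre about 4 mm from the camera estimate. I used the traced centre.

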